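# Set the test load's counter drum to 7 with the setting key

### The job

Take the T-handled setting key from its wooden stand, put it down the collar of the green load box and feel for the cross slot until it drops fully in, then turn the drum with it until the number 7 stands in the middle of the window. Let go and leave the key standing in the slot with the dial at rest; do not disturb the other things on the bench.

Things in the scene. Friction and masses are not known exactly. Their poses are not given: they have to be found in the camera images.
- dial_box: test load box fixed to the bench: dark green case 190 x 190 mm, aluminium top face 81 mm above the bench, with a collar in its middle and a window beside it. Under the collar lies a hub that turns the number drum inside. Origin on the bench under the centre of the collar, z up, x from the collar towards the window
- guide_mouth (a point): centre of the top rim of the dark steel collar (44 mm outside, bore 28 mm), 110 mm above the bench, on the drum's vertical axis. The bore runs down through the top face and opens at 75 mm
- hub_top (a point): centre of the brass hub's top, 60 mm above the bench, below the collar. It has a cross slot 14 mm deep, two crossing grooves 8 mm wide (about 0.15 rad of play for the key's nose either way). The slot's angle repeats every 90 degrees but is not known: it differs each time, has no fixed relation to the numbers and must be felt for. Hub and drum turn together
- window (a point): centre of the window in the top face, 40 x 34 mm, clear pane, thin steel frame, 60 mm from the collar's axis. One number of the drum shows in it: a black block digit 24 mm tall on white, upright as seen looking along the box's +x axis (top of the digit away from the collar)
- drum (a joint): angle of the drum in rad: grows when the drum is turned clockwise seen from above; number n (0 to 9) is centred in the window at n x 0.6283 rad, so 7 is at 4.398. End stops at -0.3 and 5.95. The drum stays where it is left: turning it takes about 0.1 N m. It starts between 1.6 and 3.2
- key: loose setting key, 118 mm tall, about 0.18 kg, upright in its stand. Origin at the centre of its lower end, z up along the shaft, x along the T-bar. From the bottom: a steel cross nose 18 mm long, two crossing blades 20 mm wide and 5 mm thick, one along x, one along y; a cone to 26 mm; a 25 mm round shaft to 69 mm; a 12 mm neck to 94 mm; the black T-bar to 118 mm
- key_bar (a point): centre of the key's T-bar, 106 mm above the key's lower end; the bar is 70 mm long (key x), 14 mm wide (key y), 24 mm tall
- key_stand: wooden block 90 x 90 x 56 mm fixed to the bench, with an upright 28 mm hole, its floor 6 mm above the bench, in which the key stands. Origin under the centre of the hole
- meter: loose yellow hand multimeter 170 x 85 x 36 mm lying on the bench, a bystander; origin at the centre of its underside
- valve: loose glass radio valve 113 mm tall, 52 mm wide, standing on its black socket, a bystander; origin at the centre of its underside
- capacitor: loose blue capacitor can 50 mm in diameter, 85 mm tall, standing, a bystander; origin at the centre of its underside
Things that resemble listed ones, but are neither listed nor needed, are in the scene too. Of the things that look like the key, the larger one is meant.

How it is judged:
On the way:
1. the key's nose has dropped into the hub's cross slot, while the drum is still short of 7 (z of key in the frame of dial_box below 0.052 m and horizontal distance between key and dial_box below 0.006 m and value of joint drum below 4.27 rad), for 0.2 s.
At the end, for the whole second after the job is handed in: 7 stands centred in the window (drum within 0.12 rad of 4.398, 7 mm at the digit) and the drum is at rest; the key is let go, still and standing in the cross slot: lower end less than 6 mm above the slot floor (below 52 mm over the bench) and within 6 mm of the axis, tilted less than 0.2 rad (value of joint drum between 4.278 and 4.518 rad and velocity of joint drum between -0.05 and 0.05 rad/s and z of key in the frame of dial_box below 0.052 m and horizontal distance between key and dial_box below 0.006 m and angle between key's own z axis and vertical below 0.2 rad and linear speed of key below 0.03 m/s); the robot touches nothing.
It fails at once if a bystander (meter, valve or capacitor) is moved by more than 20 mm (distance of any of meter, valve, capacitor from where it was at the start of the episode above 0.02 m).
It fails at once if a bystander is knocked over (angle between any of valve, capacitor's own z axis and vertical above 0.5 rad).
It also fails if it takes over 64 s, if anything falls off the work surface, if the arm or the gripper's body presses on something with over 40 N, if the wrist force passes 120 N, or if a joint passes its speed limit or range.

### The arm

A 6-joint arm with a two-finger parallel gripper is mounted at the origin on the work surface. World frame = base frame: x ahead of the robot, y to its left, z up, the work surface at z = 0. Lengths are in m, angles in rad, forces in N, time in s.
With the tool pointing down it reaches from about 0.325 to 0.9 m from the base axis. Payload 3.5 kg.
Tool frame: the origin (TCP) lies at the very end of the fingers, on their centre line; the grasp point (between the pads) lies 19 mm behind it (bot.grip_point_offset is the distance from the TCP to the grasp point, in m); z points along the fingers, y is the line along which they close (so a half turn about z gives the same grasp; the last joint's range is limited). The gripper opens to 85 mm and grips with 20 to 120 N. Pads are 22 mm wide; open, the fingers measure 114 mm over their backs; the gripper's body (76 mm by 85 mm) begins 54 mm behind the grasp point. The pads swing forward as they close: fully open they stand 13 mm farther back than shut.
Start: joints at [-1.209, 0.276, -0.026, 1.268, 0, 1.467], TCP at [0.28, -0.559, 0.197] pointing down, gripper open.
Joint ranges: [-3.12, 3.12], [-0.85, 1.88], [-1.08, 1.24], [-1.95, 2.15], [-1.57, 1.53], [-3.14, 3.14]. Speed limits (rad/s): [2.57, 2.57, 3.14, 3.14, 3.14, 3.14].

### API

Orientations are given as a unit quaternion [w, x, y, z].
In Python, from workcell import status, optics, job_done, bot gives the robot as it stands.
- The arm moves only by the tool move_arm, never from a script. Its argument "motion" is a list of rows, each a list of 3 entries, a list of its own where there are three numbers: the gripper's target within -1 to 1 (fully open at 1, half-way at 0, shut at -1), then the shift along the tool's x, y, z in m, then the turn about the tool's z in rad. A call has 1 to 8 rows; each row shifts and turns the commanded pose from where the row before left it, along the tool's axes as they then stand; what a row does not reach is not made up. A row lasts 1/10 s, in which the tool goes at most 50 mm and 8.59 degrees, less where a joint would pass 70% of its speed; a pose out of reach is approached as far as the arm can. A call with a gripper value outside its range is refused whole. The fingers move at their own pace and stop on an object; "force" is the grip in N (left out, the last holds). Time passes only in rows, so rows that do not move let the fingers close. It gives the time, the measured TCP pose, the force, the opening and the grip force at its end, in the units of the state.
- status.state(): the state, without advancing time (a new reading comes with each control period).
- optics.snapshot(name): name is "side" or "top" or "wrist"; returns a dict with "pixels" (420x560x3 uint8, blue, green, red), "fx", "fy", "cx", "cy" (pixels), "k1" (the pictures are not rectified: a ray, as slopes to the right and down, at radius r is drawn at 1 + k1 r^2 times it, then the intrinsics apply), "cam_to_world" (4x4, takes a point from camera to world coordinates). Camera axes: x right, y up, looking along -z (the intrinsics and any distortion apply to the point x, -y, -z); pixel columns grow to the right and rows downward; lengths in m; the calibration is good to about 2 mm. A picture is of the moment at which its call begins. There is no depth.
- job_done(): hands the job in; it is judged then, once.
Trained networks look in a picture, given as the dict that the camera call returned (one of the last four; its "shot" number tells which), for a name from the list of things; names that differ only in an ending like _2 or _b are one class to them, and where a whole thing is asked for, a point or a joint stands for the part that bears it (a point fixed in the world has none). Each returns a list of dicts, best first, with "score" (0 to 1); they miss things now and then, are a little off and sometimes report something else, mostly with a low value. They report only what shows in the picture. A call takes as long as a camera call. They do not tell look-alikes from the thing itself.
- optics.regions_of(label, picture): "pixels" (420x560 bool, what is visible of it) and "extent" ([left, top, right, bottom] in pixels, round what is visible of it).
The state is a dict: "clock": time; "q": joint angles; "dq": joint speeds; "effort": joint torques, N m; "eef_pos": TCP position; "ee_rot": TCP orientation; "wrist_force": force on the tool from outside, world axes, zero at the start; "torque": the same for the moment, N m; "grip_width": finger opening in m; "gripper_force": force on a finger pad.
Only numpy, scipy, OpenCV 4.12 (cv2) and the standard library are available. Lean on these libraries where they do the work, as an engineer would, in place of code of your own. Each camera call takes 0.05 s, during which the arm holds its last target. There are 200 camera calls.

## Working session

There is one attempt and no reset: what is moved stays moved. The work goes in short steps, Python scripts to look and compute and a tool call to move; the robot and the scene stay as the last step left them, time stands still between calls to the robot, and variables do not carry over. Pictures are saved under pics/ and viewed, at most 10 in all, crops included, and the job is handed in when it is done.

Besides the shell and the picture viewer there is one more tool, called after "Emit:" as a command line: name --argument value ..., lists and objects as JSON in quotes. move_arm: Moves the arm, as the interface text tells. Its arguments: {"type":"object","properties":{"motion":{"type":"array","items":{"type":"array"}},"force":{"type":"number"}},"required":["motion"]}

```bash
mkdir -p pics
cat > h.py <<'E'
import numpy as np, cv2
from workcell import status, optics, bot
def K(p): return np.array([[p["fx"],0,p["cx"]],[0,p["fy"],p["cy"]],[0,0,1.]])
def ray(p,uv):
    d=np.array([p["k1"],0,0,0.])
    s=cv2.undistortPoints(np.array(uv,float).reshape(-1,1,2),K(p),d).reshape(-1,2)
    T=np.array(p["cam_to_world"]); return T[:3,3],np.c_[s[:,0],-s[:,1],-np.ones(len(s))]@T[:3,:3].T
def at_z(p,uv,z):
    o,d=ray(p,uv); return o+d*((z-o[2])/d[:,2])[:,None]
def proj(p,X):
    T=np.array(p["cam_to_world"]); c=(np.atleast_2d(X)-T[:3,3])@T[:3,:3]
    s=np.c_[c[:,0],-c[:,1]]/-c[:,2:]; s=s*(1+p["k1"]*(s**2).sum(1))[:,None]
    return s*[p["fx"],p["fy"]]+[p["cx"],p["cy"]]
E
python3 - <<'E'
from h import *
import cv2
ims=[]
for n in ["top","side"]:
    p=optics.snapshot(n); cv2.imwrite(f"pics/{n}0.png",p["pixels"])
    print(n,np.round(np.array(p["cam_to_world"]),3).tolist(),p["fx"],p["k1"])
    for l in ["key","key_stand","dial_box","guide_mouth","window","meter","valve","capacitor","key_bar"]:
        for r in optics.regions_of(l,p):
            m=np.argwhere(r["pixels"]).mean(0)[::-1]
            print(l,round(r["score"],2),r["extent"],m.round(1),at_z(p,m,0.05).round(3)[0])
print(status.state()); print(bot.grip_point_offset)
E
```

```text
top [[0.02, 0.983, -0.181, 0.349], [-1.0, 0.022, 0.007, 0.005], [0.01, 0.181, 0.984, 1.09], [0.0, 0.0, 0.0, 1.0]] 381.19801960143366 -0.06755703135809242
key 0.82 [353.8, 176.6, 369.9, 203.6] [361.7 189.7] [ 0.617 -0.235  0.05 ]
key 0.5 [350.5, 142.3, 362.5, 164.9] [356.1 153.3] [ 0.725 -0.221  0.05 ]
key_stand 0.56 [335.4, 177.8, 375.3, 215.1] [355.7 197.1] [ 0.595 -0.217  0.05 ]
dial_box 0.65 [165.8, 165.8, 240.4, 244.0] [203.1 204.1] [0.566 0.209 0.05 ]
guide_mouth 0.85 [164.0, 164.4, 240.1, 241.5] [203.3 204. ] [0.566 0.209 0.05 ]
guide_mouth 0.68 [338.2, 177.0, 378.2, 213.9] [355.5 196.6] [ 0.597 -0.217  0.05 ]
window 0.83 [167.1, 167.4, 242.2, 240.1] [203.3 204. ] [0.566 0.209 0.05 ]
meter 0.59 [377.4, 267.4, 415.9, 329.6] [397.8 297.4] [ 0.32  -0.328  0.05 ]
valve 0.89 [152.9, 279.7, 178.7, 299.7] [167.  289.3] [0.33  0.294 0.05 ]
valve 0.3 [377.6, 267.3, 416.0, 332.0] [397.8 297.9] [ 0.319 -0.329  0.05 ]
capacitor 0.66 [269.8, 254.0, 290.2, 272.9] [278.7 264.5] [ 0.403 -0.005  0.05 ]
key_bar 0.58 [353.5, 175.6, 368.7, 204.3] [361.7 189.3] [ 0.618 -0.235  0.05 ]
key_bar 0.48 [
[... 1321 characters left out ...]
5 ]
{'clock': 1.0, 'q': array([-1.20941697e+00,  2.76436643e-01, -2.63872749e-02,  1.26799921e+00,
       -1.56665415e-05,  1.46739005e+00]), 'dq': array([-0.00047195, -0.00048703,  0.00236105,  0.00101177, -0.00129097,
        0.0003229 ]), 'effort': array([-9.57110751e-04, -4.45494783e+01,  2.95577091e+01,  8.51224995e-04,
       -2.61903888e-04, -4.13916879e-06]), 'eef_pos': array([ 0.28012857, -0.5587099 ,  0.19679652]), 'ee_rot': array([-1.22795058e-05,  9.73118099e-01,  2.30306675e-01, -9.49162249e-06]), 'wrist_force': array([-0.10175524, -0.73840953,  0.07839022]), 'torque': array([-0.01680619,  0.01632645, -0.00858681]), 'gripper_force': 0.0, 'grip_width': 0.08529538729000899}
0.0187
```

View pics/top0.png

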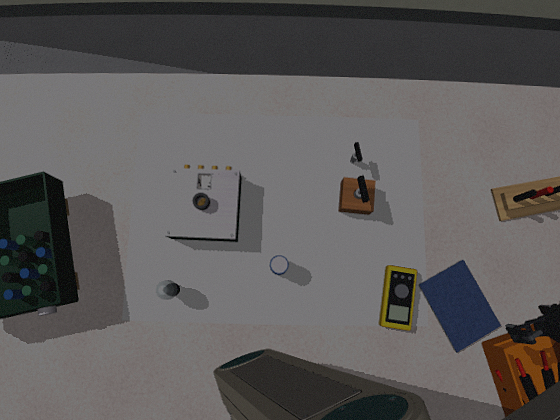

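View pics/side0.png

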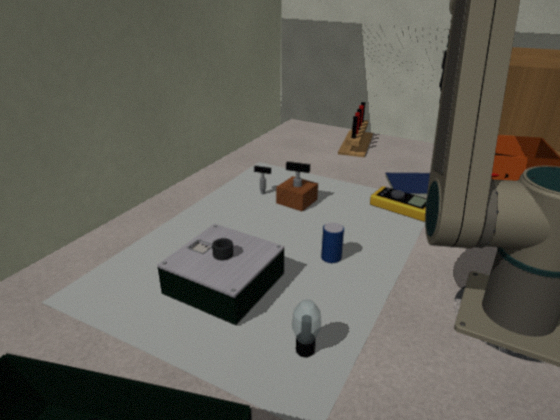

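Top view: two T-handled keys. One is in the wooden stand at (362,190). The other is smaller and stands free at (356,153). The one in the stand is longer (27 px against 22 px) and fits the description. The collar is near (201,201) and the window near (205,181).

Run:
```python
from h import *
P={n:optics.snapshot(n) for n in ["top","side"]}
a=cv2.resize(P["top"]["pixels"][135:225,325:395],None,fx=5.7,fy=5.7,interpolation=cv2.INTER_CUBIC)
b=cv2.resize(P["top"]["pixels"][160:250,160:250],None,fx=5.7,fy=5.7,interpolation=cv2.INTER_CUBIC)[:, :399]
h=min(len(a),len(b)); cv2.imwrite("pics/crop1.png",np.clip(np.hstack([a[:h],b[:h]])*1.6,0,255).astype(np.uint8)); print(a.shape,b.shape)
def dark(p,box,th):
    l,t,r,b=box; g=p["pixels"][t:b,l:r].max(2)<th
    n,lab,st,c=cv2.connectedComponentsWithStats(g.astype(np.uint8)); i=1+st[1:,4].argmax()
    q=np.argwhere(lab==i)[:,::-1]+[l,t]; return q
for n,box in [("top",(352,172,372,206)),("side",(284,158,314,178))]:
    p=P[n]; q=dark(p,box,50); c,s,_=cv2.minAreaRect(q.astype(np.float32)); bx=cv2.boxPoints((c,s,_))
    e=[bx[0]+bx[1],bx[2]+bx[3]] if np.linalg.norm(bx[0]-bx[1])<np.linalg.norm(bx[1]-bx[2]) else [bx[1]+bx[2],bx[3]+bx[0]]
    z=.118; w=at_z(p,np.array(e)/2,z); print(n,len(q),np.round(c,1),s,"centre",q.mean(0),at_z(p,q.mean(0),.113)[0].round(4),"ends",w.round(3).tolist(),np.linalg.norm(w[0]-w[1]),np.arctan2(*(w[1]-w[0])[[1,0]]))
```

```text
(513, 399, 3) (513, 399, 3)
top 200 [360.2 189.3] (26.031658172607422, 13.015829086303711) centre [362.59 189.55] [ 0.6015 -0.2229  0.113 ] ends [[0.635, -0.208, 0.118], [0.567, -0.222, 0.118]] 0.07011286506042146 -2.9460184973824965
side 186 [297.5 166.9] (23.566600799560547, 8.18629264831543) centre [297.51612903 166.75268817] [ 0.6036 -0.2248  0.113 ] ends [[0.632, -0.206, 0.118], [0.565, -0.22, 0.118]] 0.06841597676464212 -2.932283069155388
```

View pics/crop1.png

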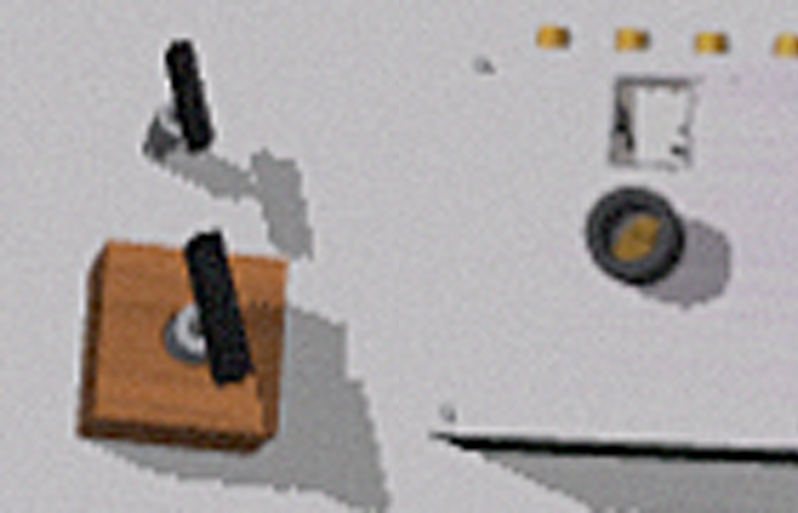

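The crop confirms it: the key in the wooden stand (left panel, black bar about 27 px long) is the larger one. The key standing free above it is the small decoy. The collar's rim centre is at about top pixel (201.4,201.6), and the window is above it in the picture.

Emit:
move_arm --motion '[[1, [0.035, -0.012, 0], 0], [1, [0.035, -0.012, 0], 0], [1, [0.035, -0.012, 0], 0], [1, [0.035, -0.012, 0], 0], [1, [0.035, -0.012, 0], 0], [1, [0.035, -0.012, 0], 0], [1, [0.035, -0.012, 0], 0], [1, [0.035, -0.012, 0], 0]]'

```text
clock: 1.9
eef_pos: [0.4884, -0.3462, 0.197]
ee_rot: [0.0, 0.973, 0.23, 0.0]
wrist_force: [0.8, -0.2, -0.5]
grip_width: 0.0857
gripper_force: 0.0
```

Emit:
move_arm --motion '[[1, [0.035, -0.014, 0], 0], [1, [0.035, -0.014, 0], 0], [1, [0.035, -0.014, 0], 0], [1, [0, 0, 0], -0.14], [1, [0, 0, 0], -0.14], [1, [0, 0, 0], -0.14], [1, [0, 0, 0], -0.14], [1, [0, 0, 0], -0.14]]'

```text
clock: 2.7
eef_pos: [0.5625, -0.2627, 0.1968]
ee_rot: [0.0, 0.833, 0.553, 0.0]
wrist_force: [-0.4, 0.2, -0.3]
grip_width: 0.0855
gripper_force: 0.0
```

Emit:
move_arm --motion '[[1, [0, 0, 0], -0.14], [1, [0, 0, 0], -0.14], [1, [0, 0, 0], -0.14], [1, [0, 0, 0], -0.14], [1, [0, 0, 0], -0.14], [1, [0, 0, 0], -0.14], [1, [0, 0, 0], -0.14], [1, [0, 0, 0], -0.14]]'

```text
clock: 3.5
eef_pos: [0.5624, -0.2628, 0.1968]
ee_rot: [0.0, 0.413, 0.911, 0.0]
wrist_force: [0.2, 0.1, 0.5]
grip_width: 0.0853
gripper_force: 0.0
```

Emit:
move_arm --motion '[[1, [0, 0, 0], -0.14], [1, [0, 0, 0], -0.14], [1, [0, 0, 0], -0.14], [1, [0, 0, 0], -0.14], [1, [0, 0, 0], -0.14], [1, [0, 0, 0], -0.14], [1, [0, 0, 0], -0.14], [1, [0, 0, 0], -0.08]]'

```text
clock: 4.3
eef_pos: [0.5624, -0.2627, 0.1969]
ee_rot: [0.0, -0.104, 0.995, -0.0]
wrist_force: [1.3, -1.1, -0.7]
grip_width: 0.0856
gripper_force: 0.0
```

```bash
cat >> h.py <<'E'
def pose():
    s=status.state(); w,x,y,z=s["ee_rot"]
    return s,np.array(s["eef_pos"]),np.arctan2(2*(x*y+w*z),1-2*(y*y+z*z))
def rel(dxy,ps):
    c,s=np.cos(ps),np.sin(ps); return np.round([dxy[0]*c+dxy[1]*s, dxy[0]*s-dxy[1]*c],4)
E
python3 - <<'E'
from h import *
s,X,ps=pose(); print(s["clock"],X.round(4),ps,s["q"].round(3))
p=optics.snapshot("wrist"); print(np.round(p["cam_to_world"],3).tolist(),p["fx"],p["k1"])
cv2.imwrite("pics/w1.png",p["pixels"])
for r in optics.regions_of("key_bar",p): 
    m=np.argwhere(r["pixels"]).mean(0)[::-1]; print(r["score"],r["extent"],m,at_z(p,m,.118))
t=optics.snapshot("top")
g=at_z(t,[[201.4,201.6],[205,181.5],[202,168]],.11);print(g)
E
```

```text
4.3 [ 0.5624 -0.2627  0.1969] -2.9340743697134766 [-0.541  0.269 -0.036  1.266  0.    -0.749]
[[-0.205, -0.945, -0.254, 0.498], [0.979, -0.198, -0.053, -0.275], [-0.0, -0.259, 0.966, 0.375], [0.0, 0.0, 0.0, 1.0]] 339.06736419176497 -0.06486815521678446
0.75 [288.4, 219.1, 319.0, 308.1] [305.85021097 259.05432489] [[ 0.59878859 -0.22706469  0.118     ]]
0.62 [273.9, 310.4, 291.4, 366.4] [281.09281437 332.64221557] [[ 0.67089985 -0.23212932  0.118     ]]
[[0.55980648 0.20241457 0.11      ]
 [0.61465754 0.19602085 0.11      ]
 [0.65186068 0.20624976 0.11      ]]
```

View pics/w1.png

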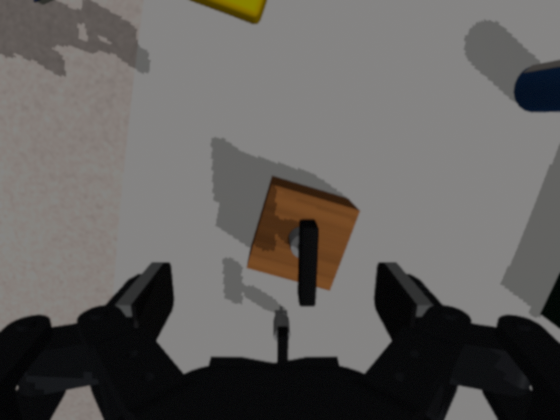

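The bar is at (308,262), nearly vertical in the picture. The decoy is at (282,335) behind it. I'll refine the bar's pose.

Run:
```python
from h import *
p=optics.snapshot("wrist"); s,X,ps=pose()
g=p["pixels"][205:315,280:330].max(2)<28
n,lab,st,c=cv2.connectedComponentsWithStats(g.astype(np.uint8)); i=1+st[1:,4].argmax()
q=np.argwhere(lab==i)[:,::-1]+[280,205.]; print(st[i],st[i][:2]+[280,205])
for z in (.118,.124):
    w=at_z(p,q,z)[:,:2].astype(np.float32); r=cv2.minAreaRect(w*1000); print(z,r,w.mean(0))
print(X,ps,rel(np.array([.601,-.2255])-X[:2],ps))
```

```text
[  19   16   19   84 1363] [299 221]
0.118 ((603.0054931640625, -224.75222778320312), (73.88693237304688, 14.391176223754883), 12.644430160522461) [ 0.6008284  -0.22539623]
0.124 ((600.5433959960938, -225.9207305908203), (72.15972900390625, 14.054768562316895), 12.644194602966309) [ 0.5984172  -0.22654976]
[ 0.56243287 -0.2627636   0.19681418] -2.9401578018271954 [-0.0452  0.0288]
```

Emit:
move_arm --motion '[[1, [-0.0225, 0.0145, 0], 0], [1, [-0.0225, 0.0145, 0], -0.015], [1, [0, 0, 0.02], 0], [1, [0, 0, 0.025], 0], [1, [0, 0, 0.025], 0], [1, [0, 0, 0.02], 0], [1, [0, 0, 0.012], 0], [1, [0, 0, 0], 0]]'

```text
clock: 5.3
eef_pos: [0.5991, -0.2245, 0.0927]
ee_rot: [-0.002, -0.108, 0.994, 0.001]
wrist_force: [-0.8, 0.1, 0.4]
grip_width: 0.0856
gripper_force: 0.0
```

Emit:
move_arm --motion '[[-1, [0, 0, 0], 0], [-1, [0, 0, 0], 0], [-1, [0, 0, 0], 0], [-1, [0, 0, 0], 0], [-1, [0, 0, 0], 0], [-1, [0, 0, 0], 0], [-1, [0, 0, 0], 0], [-1, [0, 0, 0], 0]]' --force 60

```text
clock: 6.1
eef_pos: [0.6006, -0.2252, 0.0948]
ee_rot: [-0.0, -0.109, 0.994, 0.0]
wrist_force: [0.1, -0.2, -0.5]
grip_width: -0.0001
gripper_force: 0.0
```

The fingers shut on nothing, so I'll look.

Run:
```python
from h import *
p=optics.snapshot("wrist");t=optics.snapshot("side")
a=p["pixels"][180:420,140:420]; b=cv2.resize(t["pixels"][130:230,240:360],None,fx=4,fy=4,interpolation=cv2.INTER_CUBIC)
a=cv2.resize(a,None,fx=1.13,fy=400/240)
im=np.hstack([a,b]); print(im.shape); cv2.imwrite("pics/c2.png",np.clip(im*1.8,0,255).astype(np.uint8))
print(pose())
```

```text
(400, 796, 3)
({'clock': 6.2, 'q': array([-4.59522178e-01,  3.71546410e-01, -1.18270550e-01,  1.08113511e+00,
        1.01144697e-05, -6.77761845e-01]), 'dq': array([-5.99602911e-04,  1.19489649e-03,  6.20449146e-05, -2.27647595e-04,
       -2.17165596e-03,  7.11623767e-04]), 'effort': array([-2.92239781e-05, -4.74691916e+01,  2.75105524e+01,  1.50047428e-03,
       -3.26125610e-04,  4.87757086e-05]), 'eef_pos': array([ 0.6006181 , -0.22524911,  0.09475046]), 'ee_rot': array([-6.28945227e-05, -1.08903411e-01,  9.94052333e-01,  4.61947210e-05]), 'wrist_force': array([-0.28569673, -0.50797975,  0.62558075]), 'torque': array([-0.02149263,  0.00831302, -0.00742304]), 'gripper_force': 0.0, 'grip_width': 0.0003298955812302535}, array([ 0.6006181 , -0.22524911,  0.09475046]), np.float64(-2.9233529811880534))
```

View pics/c2.png

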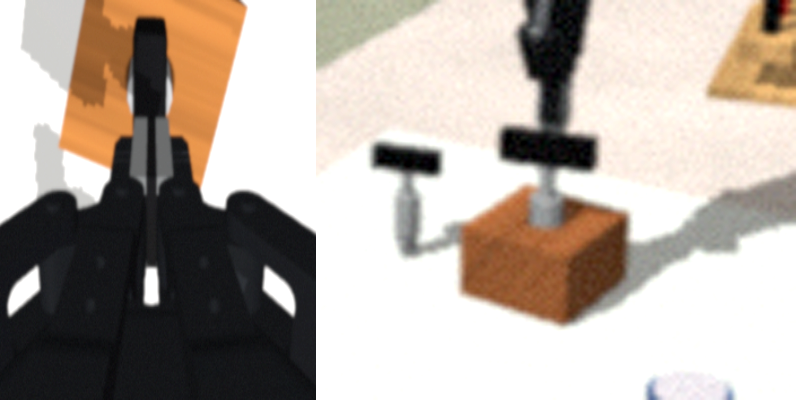

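The wrist panel (left) shows the bar running up from (150,20) to (150,115), with the shut fingertips covering the rest. The side panel (right) shows the bar at (548,148), not moved, and the finger end at about (553,125). I'll check where the stated TCP projects.

Run:
```python
from h import *
s,X,ps=pose()
Q=np.array([X,X+[0,0,.03],[.6006,-.2252,.113],[.6006,-.2252,.06]])
for n in ["wrist","side","top"]:
    p=optics.snapshot(n); u=proj(p,Q); print(n,u.round(1).tolist())
    if n=="wrist": print("crop",((u-[140,180])*[1.13,1.667]).round(0).tolist())
    if n=="side": print("crop",((u-[240,130])*4+[316,0]).round(0).tolist())
```

```text
wrist [[271.5, 243.2], [271.1, 265.3], [271.4, 255.8], [271.9, 224.8]]
crop [[149.0, 105.0], [148.0, 142.0], [148.0, 126.0], [149.0, 75.0]]
side [[298.3, 172.8], [298.6, 163.1], [298.5, 166.9], [298.0, 183.7]]
crop [[549.0, 171.0], [551.0, 132.0], [550.0, 148.0], [548.0, 215.0]]
top [[361.9, 191.6], [364.5, 188.8], [363.5, 189.9], [359.1, 194.6]]
```

Run:
```python
from h import *
d=np.array([.976,.2185,0])*.035; c=np.array([.601,-.2255,.124]); n=np.array([-.2185,.976,0])*.007
Q=[c-d-n,c-d+n,c+d-n,c+d+n]; Q+= [q-[0,0,.024] for q in Q]
p=optics.snapshot("wrist"); u=proj(p,Q); print(u.round(0).tolist())
im=p["pixels"].copy(); im=np.clip(im*2.,0,255).astype(np.uint8)
for x in u[:4]: cv2.circle(im,(int(x[0]),int(x[1])),2,(0,0,255),-1)
for x in u[4:]: cv2.circle(im,(int(x[0]),int(x[1])),2,(0,255,0),-1)
cv2.imwrite("pics/c3.png",cv2.resize(im[170:320,190:350],None,fx=4,fy=4,interpolation=cv2.INTER_NEAREST)[:600])
s,X,ps=pose(); print(s["grip_width"],np.round(p["cam_to_world"],3).tolist())
```

```text
[[254.0, 193.0], [286.0, 193.0], [257.0, 329.0], [285.0, 329.0], [257.0, 183.0], [284.0, 183.0], [259.0, 304.0], [283.0, 304.0]]
-0.0002144029242180297 [[-0.216, -0.943, -0.253, 0.536], [0.976, -0.208, -0.056, -0.238], [-0.0, -0.259, 0.966, 0.273], [0.0, 0.0, 0.0, 1.0]]
```

View pics/c3.png

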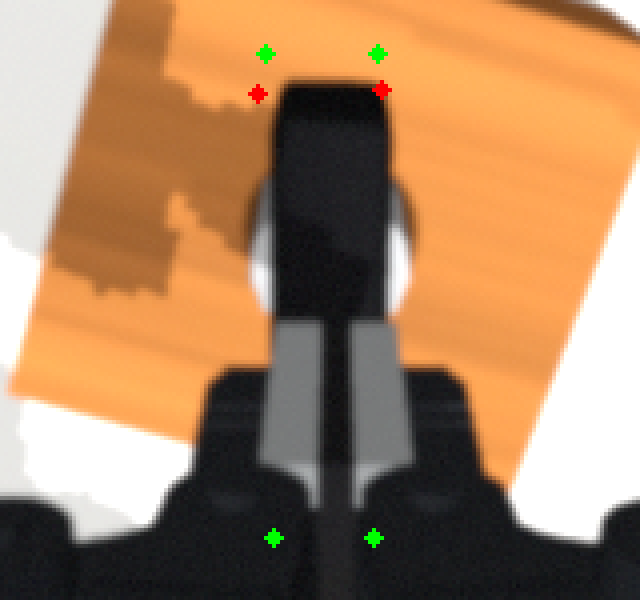

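The pads seem to overlap the bar with no contact force. I'll check the real heights against the known 90 mm block.

Run:
```python
from h import *
p=optics.snapshot("wrist")
u=np.array([[110,0],[10,390],[638,160],[510,490],[10,390],[190,442]])/4+[190,170]
for z in (.056,.03,.08):
    w=at_z(p,u,z)[:,:2]; d=w[1]-w[0]; d/=np.linalg.norm(d); n=np.array([-d[1],d[0]])
    print(z,"block width",((w[2:4]-w[0])@n).round(4),w.round(3).tolist())
# bar width
u=np.array([[276,120],[386,120],[276,300],[386,300]])/4+[190,170]
for z in (.124,.11,.1,.09): w=at_z(p,u,z); print(z,np.linalg.norm(w[0]-w[1]),np.linalg.norm(w[2]-w[3]),w[0])
w1=cv2.imread("pics/w1.png")
# triangulate bar's near end & far end between side and top
def bar(p,box):
    l,t,r,b=box; g=p["pixels"][t:b,l:r].max(2)<50
    return g
for n,box in [("side",(280,155,316,185))]:
    q=optics.snapshot(n); l,t,r,b=box
    print(cv2.resize(q["pixels"],None,fx=1,fy=1)[t:b:1,l:r:2].max(2))
```

```text
0.056 block width [0.0903 0.0894] [[0.573, -0.267], [0.644, -0.272], [0.581, -0.177], [0.644, -0.183], [0.644, -0.272], [0.647, -0.24]]
0.03 block width [0.1011 0.1002] [[0.578, -0.27], [0.657, -0.276], [0.586, -0.17], [0.657, -0.176], [0.657, -0.276], [0.66, -0.24]]
0.08 block width [0.0803 0.0795] [[0.569, -0.264], [0.632, -0.268], [0.576, -0.184], [0.632, -0.189], [0.632, -0.268], [0.635, -0.24]]
0.124 0.012368559018149119 0.012828093879092627 [ 0.57107865 -0.23731603  0.124     ]
0.11 0.013533471935108158 0.014036287350764731 [ 0.57437202 -0.23722213  0.11      ]
0.1 0.014365552590078977 0.01489928268767332 [ 0.57672442 -0.23715506  0.1       ]
0.09 0.015197633245049724 0.015762278024581963 [ 0.57907682 -0.23708799  0.09      ]
[[142 142 143 144 143 142 144 133  48   8  19  54 124 146 143 144 148 148]
 [143 140 144 143 146 145 140 130  47  15  22  54 127 143 147 148 144 145]
 [140 141 144 143 140 144 143 129  35  12  22  53 125 142 142 147 146 150]
 [140 139 139 142 144 143 142 131  38  19  19  57 126 145 143 144 146 144]
 [139 142 142 140 140 143 142 127  41  14  17  53 133 139 
[... 1192 characters left out ...]
149 151 149 153 145 149]
 [148 145 146 148 149 138 123 128  98  78 130 152 148 148 153 150 149 149]
 [149 147 149 149 145 127 111 113  94  78 112 145 148 151 148 150 149 146]
 [147 150 148 143 133 113 109 102  96  77  89 116 136 145 148 147 151 152]
 [151 150 147 140 117 107 102  97  95  86  83  80 101 119 140 148 151 148]
 [150 153 140 124 110 103 104  90  96  93  81  58  67  81 107 128 138 148]
 [151 149 127 112 111 101  93  81  92  85  68  52  53  61  77  95 107 133]
 [146 131 114 108 100  95  92  81  86  79  65  52  55  66  83  80  80 103]
 [132 115 109 105 101  97  88  82  85  81  62  55  59  89  97  96  90  90]
 [116 105  99 101  97  94  82  80  84  76  63  53  71  92 102 101 100  98]]
```

The camera height checks out: the block measures 90 mm at z 0.056. The bar's apparent width suggests its top is lower than assumed. I'll open, shift 5 mm along the bar, go 15 mm deeper (still clear of the block) and close again.

Emit:
move_arm --motion '[[1, [0, 0, 0], 0], [1, [0, 0, 0], 0], [1, [0, 0, 0], 0], [1, [0, 0, 0], 0], [1, [0, 0, 0], 0], [1, [-0.005, 0, 0.005], 0], [1, [0, 0, 0.005], 0], [1, [0, 0, 0.005], 0]]'

```text
clock: 7.3
eef_pos: [0.6056, -0.2241, 0.0791]
ee_rot: [-0.0, -0.109, 0.994, 0.0]
wrist_force: [-0.8, 0.3, 0.8]
grip_width: 0.0854
gripper_force: 0.0
```

Emit:
move_arm --motion '[[-1, [0, 0, 0], 0], [-1, [0, 0, 0], 0], [-1, [0, 0, 0], 0], [-1, [0, 0, 0], 0], [-1, [0, 0, 0], 0], [-1, [0, 0, 0], 0], [-1, [0, 0, 0], 0], [-1, [0, 0, 0], 0]]' --force 60

```text
clock: 8.1
eef_pos: [0.606, -0.2245, 0.0803]
ee_rot: [0.0, -0.109, 0.994, -0.0]
wrist_force: [0.5, 0.4, 2.5]
grip_width: 0.0122
gripper_force: 61.4
```

Run:
```python
from h import *
p=optics.snapshot("wrist");t=optics.snapshot("side")
a=cv2.resize(p["pixels"][170:320,190:350],(427,400),interpolation=cv2.INTER_CUBIC)
b=cv2.resize(t["pixels"][130:230,255:345],(360,400),interpolation=cv2.INTER_CUBIC)
cv2.imwrite("pics/c4.png",np.clip(np.hstack([a,b])*2.2,0,255).astype(np.uint8))
for _ in range(3): print(status.state()["grip_width"],status.state()["gripper_force"],status.state()["wrist_force"]); optics.snapshot("top")
```

```text
0.012498625655988076 61.44279956817627 [ 0.08022878 -1.11402656  3.57689804]
0.012132648754187335 61.48354411125183 [0.21037823 0.29166606 3.12270749]
0.01182533837658594 61.52547597885132 [ 0.0465414  -0.3552062   3.70281173]
```

View pics/c4.png

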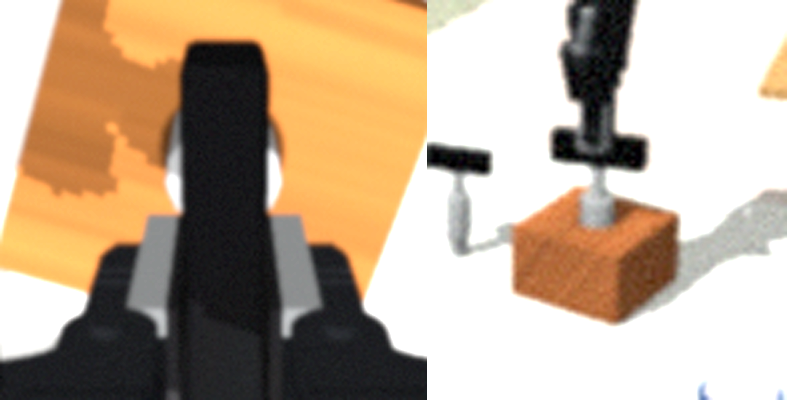

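The bar is now between the pads, held by its upper half only: in the side panel the pad ends reach about half-way down the bar at (597,150). I'll regrip 8 mm deeper.

Emit:
move_arm --motion '[[0, [0, 0, 0], 0], [0, [0, 0, 0], 0], [0, [0, 0, 0], 0], [0, [0, 0, 0.004], 0], [0, [0, 0, 0.004], 0], [-1, [0, 0, 0], 0], [-1, [0, 0, 0], 0], [-1, [0, 0, 0], 0]]'

```text
clock: 9.15
eef_pos: [0.6055, -0.2242, 0.0717]
ee_rot: [-0.0, -0.109, 0.994, 0.0]
wrist_force: [-0.1, -0.5, -2.4]
grip_width: 0.0128
gripper_force: 60.4
```

Emit:
move_arm --motion '[[-1, [0, 0, 0], 0], [-1, [0, 0, 0], 0], [-1, [0, 0, 0], 0], [-1, [0, 0, 0], 0]]' --force 80

```text
clock: 9.55
eef_pos: [0.6054, -0.2242, 0.0717]
ee_rot: [-0.0, -0.109, 0.994, 0.0]
wrist_force: [-0.9, -0.1, -1.9]
grip_width: 0.0121
gripper_force: 83.0
```

Run:
```python
from h import *
s,X,ps=pose(); print(s["clock"],X,ps,s["grip_width"],s["gripper_force"],s["wrist_force"],s["torque"])
p=optics.snapshot("wrist"); pr=p["pixels"].max(2)[170:215,262:280].mean(1).round(0); print(pr.astype(int).tolist())
print(p["pixels"].max(2)[205,240:305].astype(int).tolist())
print(proj(p,[X]).round(1))
for r in (184,188,192,196,200): print(r,[(rel(at_z(p,[[271,r]],z)[0,:2]-X[:2],ps)).tolist() for z in (.1,.124)])
t=optics.snapshot("top")
B=optics.regions_of("guide_mouth",t)
g=t["pixels"][190:214,190:214].max(2); print(g)
```

```text
9.55 [ 0.60543133 -0.22417195  0.07169437] -2.923416084129688 0.012133520860167056 83.0431580543518 [-0.91541765 -0.10224858 -1.85349743] [-0.03433774  0.01170757  0.06129944]
[142, 143, 144, 144, 145, 145, 145, 145, 145, 144, 144, 144, 143, 142, 141, 140, 139, 137, 135, 124, 96, 55, 19, 7, 7, 7, 7, 8, 7, 7, 8, 9, 10, 12, 12, 12, 12, 12, 12, 12, 12, 12, 12, 12, 12]
[95, 95, 95, 95, 95, 95, 94, 94, 95, 94, 94, 94, 94, 93, 89, 76, 50, 22, 11, 11, 11, 11, 12, 11, 12, 13, 12, 11, 13, 10, 12, 13, 12, 13, 10, 11, 13, 14, 12, 13, 11, 12, 13, 11, 12, 11, 11, 11, 11, 12, 29, 72, 111, 129, 134, 135, 135, 135, 135, 135, 134, 134, 134, 134, 133]
[[271.5 243.2]]
184 [[0.0386, 0.0001], [0.0429, 0.0002]]
188 [[0.0368, 0.0001], [0.0414, 0.0002]]
192 [[0.0349, 0.0], [0.0399, 0.0002]]
196 [[0.0331, 0.0], [0.0383, 0.0002]]
200 [[0.0312, 0.0], [0.0368, 0.0002]]
[[132 133 131 130 132 131 130 132 136 138 135 133 133 132 135 133 134 118
  123 136 133 132 131 130]
 [131 130 130 133 129 127 134 134 137 138 135 138 138 135 132 132 132 132
  134 134 127 134 133 131]
 [132 132 130 131 131 133 139 132 114 107 10
[... 1478 characters left out ...]
31 132 135 132  97  45  31  42  49  50  48  47  37  32  20  22  32
   75  92  97  95  91  91]
 [131 132 130 134 135 129 100  64  27  23  29  32  28  18   9  27  34  65
   94  97  93  91  89  93]
 [132 132 129 131 130 136 134 122 100  66  28  14  16  18  39  60  75  89
   94  93  88  93  89  91]
 [131 131 130 128 130 132 132 138 132 117 114  93  70  75  78  85  94  91
   90  91  90  88  88  89]
 [132 132 132 130 130 136 131 132 132 134 142 133 104  91  86  87  92  90
   92  90  89  91  88  86]
 [130 130 133 130 130 133 132 129 131 132 133 132 126 116 120 102  86  85
   88  88  86  89  85  86]
 [130 132 131 132 129 130 132 132 128 132 130 130 132 133 138 128 118 118
  119 105  83 104 121 117]]
```

The bar's end sits 35.5–36.5 mm from the TCP, so the key axis is about 1 mm along tool +x. Now I'll lift it straight out of the stand and carry it towards the box, stopping about 8 cm short so the wrist camera can see the collar.

Emit:
move_arm --motion '[[-1, [0, 0, -0.01], 0], [-1, [0, 0, -0.02], 0], [-1, [0, 0, -0.025], 0], [-1, [0, 0, -0.025], 0], [-1, [0, 0, -0.025], 0], [-1, [0, 0, -0.025], 0], [-1, [0, 0, -0.015], 0], [-1, [0, 0, 0], 0]]'

```text
clock: 10.5
eef_pos: [0.6073, -0.225, 0.2203]
ee_rot: [0.003, -0.109, 0.994, -0.002]
wrist_force: [0.4, -1.1, -1.9]
grip_width: 0.012
gripper_force: 83.3
```

Emit:
move_arm --motion '[[-1, [-0.002, 0.02, 0], 0], [-1, [-0.003, 0.035, 0], 0], [-1, [-0.003, 0.035, 0], 0], [-1, [-0.003, 0.035, 0], 0], [-1, [-0.003, 0.035, 0], 0], [-1, [-0.003, 0.035, 0], 0], [-1, [-0.003, 0.035, 0], 0], [-1, [-0.003, 0.035, 0], 0]]'

```text
clock: 11.3
eef_pos: [0.5683, 0.0418, 0.2147]
ee_rot: [-0.002, -0.109, 0.994, 0.001]
wrist_force: [-0.2, 0.2, -2.2]
grip_width: 0.0123
gripper_force: 83.1
```

Emit:
move_arm --motion '[[-1, [-0.003, 0.035, 0], 0], [-1, [-0.003, 0.025, 0], 0], [-1, [-0.002, 0.02, 0], 0], [-1, [0, 0, 0], 0], [-1, [0, 0, 0], 0]]'

```text
clock: 11.8
eef_pos: [0.5596, 0.1198, 0.2153]
ee_rot: [-0.001, -0.11, 0.994, -0.0]
wrist_force: [0.4, -0.2, -2.4]
grip_width: 0.0122
gripper_force: 83.1
```

Run:
```python
from h import *
s,X,ps=pose(); print(s["clock"],X,ps,s["grip_width"],s["gripper_force"],s["wrist_force"],s["q"].round(2))
p=optics.snapshot("wrist"); t=optics.snapshot("top"); 
print(proj(p,[[.56,.2025,.11],[.62,.196,.081],[.56,.2025,.06]]).round(0).tolist(), proj(t,[[.56,.2025,.11]]))
cv2.imwrite("pics/w5.png",np.clip(p["pixels"]*2.,0,255).astype(np.uint8))
```

```text
11.8 [0.55963209 0.11981519 0.2152738 ] -2.921896263996032 0.012177345625010378 83.1104564666748 [ 0.41398742 -0.16392458 -2.35094853] [ 0.1   0.18 -0.11  1.28 -0.   -0.12]
[[364.0, 221.0], [334.0, 268.0], [352.0, 207.0]] [[201.37193806 201.5274928 ]]
```

View pics/w5.png

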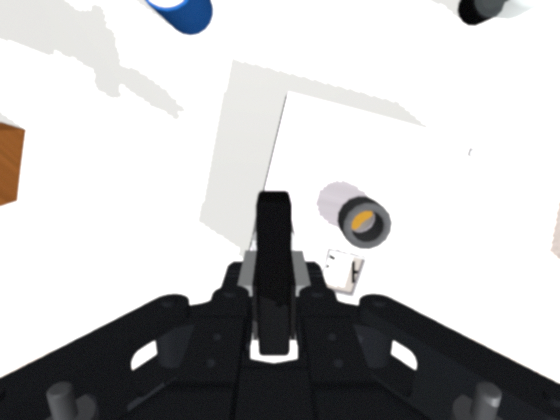

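The collar is at (366,221), the brass hub is visible in it at (363,219), and the window is at (343,271) with only the edges of digits showing. I'll fit the collar silhouette in both views and unwarp the window.

```bash
cat >> h.py <<'E'
from scipy.optimize import minimize
A=np.linspace(0,2*np.pi,60)
def circ(c,r,z): return np.c_[c[0]+r*np.cos(A),c[1]+r*np.sin(A),0*A+z]
def fit_collar(p,c0,th,dbg=False):
    u0=proj(p,[[*c0,.1]])[0].astype(int); R=35; l,t=u0-R
    g=(p["pixels"][t:t+2*R,l:l+2*R].max(2)).astype(float); S=6
    G=cv2.resize(g,None,fx=S,fy=S,interpolation=cv2.INTER_LINEAR)
    def bore(c):
        o=proj(p,np.r_[circ(c,.022,.11),circ(c,.022,.081)])
        h=cv2.convexHull(((o-[l,t]+.5)*S).astype(np.float32)).astype(np.int32)
        m=np.zeros(G.shape,np.uint8); cv2.fillPoly(m,[h],1)
        k=cv2.dilate(m,np.ones((3*S,3*S)))-m
        inner=m-cv2.erode(m,np.ones((2*S,2*S)))
        return G[inner>0].clip(0,th).mean()-G[k>0].clip(0,th).mean()
    best=min(((bore((c0[0]+i*.0005,c0[1]+j*.0005)),i,j) for i in range(-14,15) for j in range(-14,15)))
    return np.array(c0)+np.array(best[1:])*.0005,best[0]
E
python3 - <<'E'
from h import *
p=optics.snapshot("wrist"); t=optics.snapshot("top")
for n,q,th in (("w",p,95),("t",t,100)): print(n,fit_collar(q,(.56,.2025),th))
c=np.array([.560,.2035])
# window rough: pixel from w5
w=at_z(p,[[343,271]],.081)[0]; print("win",w, w[:2]-c, np.arctan2(*(w[:2]-c)[::-1]))
# box edge direction: left top-face edge in wrist (287,95)-(266,190), far edge (287,95)-(440,130)
e=at_z(p,[[287,95],[266,190],[287,95],[440,130]],.081); print(e.round(4).tolist(),[np.arctan2(*(e[i+1]-e[i])[[1,0]]) for i in (0,2)])
ax=np.arctan2(*(e[1]-e[0])[[1,0]]); print(ax)
X_=np.array([np.cos(ax),np.sin(ax)]);Y_=np.array([-X_[1],X_[0]])
H,W=300,400
gx=np.linspace(.095,.020,H); gy=np.linspace(.05,-.05,W)  # up = +x box, right = -y box
P=[[*(c+a*X_+b*Y_),.081] for a in gx for b in gy]
u=proj(p,np.array(P)).reshape(H,W,2).astype(np.float32); u2=proj(t,np.array(P)).reshape(H,W,2).astype(np.float32)
im=[cv2.remap(q["pixels"],v[...,0],v[...,1],cv2.INTER_CUBIC) for q,v in ((p,u),(t,u2))]
cv2.imwrite("pics/win.png",np.clip(np.hstack(im)*1.6,0,255).astype(np.uint8))
E
```

```text
w (array([0.5655, 0.2075]), np.float64(-16.44668174263009))
t (array([0.553, 0.206]), np.float64(0.23734198778852544))
win [0.62269475 0.20527598 0.081     ] [0.06269475 0.00177598] 0.028319773772810967
[[0.471, 0.1124, 0.081], [0.5584, 0.1123, 0.081], [0.471, 0.1124, 0.081], [0.4692, 0.2557, 0.081]] [np.float64(-0.0015543946029128557), np.float64(1.5835494308082736)]
-0.0015543946029128557
```

View pics/win.png

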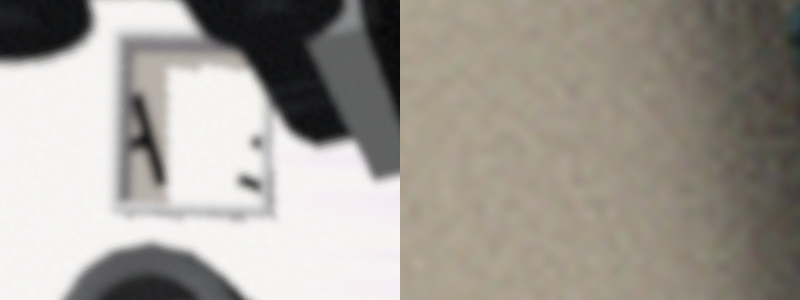

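The window (left panel) spans (118..272, 38..212), so its centre is about 61 mm from the collar. A digit edge shows at left and parts of another at right. The arm hides the box from the top camera now, so I'll fit the collar on the first top image.

Run:
```python
from h import *
p=optics.snapshot("wrist"); t=optics.snapshot("top"); t["pixels"]=cv2.imread("pics/top0.png")
for n,q in (("w",p),("t",t)):
  for th in (70,85,100): print(n,th,fit_collar(q,(.563,.2045),th))
def inner(p,c0):
    # bright-rim fit: maximise mean(rim annulus) - just look at smooth rim gray vs bore rim dark
    best=None
    S=8; u0=proj(p,[[*c0,.11]])[0].astype(int); l,t_=u0-30
    G=cv2.resize(p["pixels"][t_:t_+60,l:l+60].max(2).astype(float),None,fx=S,fy=S)
    for i in range(-12,13):
        for j in range(-12,13):
            c=(c0[0]+i*.0005,c0[1]+j*.0005)
            ss=[]
            for r in (.0155,.017,.0185,.020):
                o=((proj(p,circ(c,r,.11))-[l,t_]+.5)*S).astype(int); ss+=list(G[o[:,1].clip(0,479),o[:,0].clip(0,479)])
            v=np.std(ss)
            if best is None or v<best[0]: best=(v,*c,np.mean(ss))
    return best
print(inner(p,(.563,.2045)),inner(t,(.561,.2035)))
s,X,ps=pose(); print(X,ps)
```

```text
w 70 (array([0.565 , 0.2085]), np.float64(-10.18210735598604))
w 85 (array([0.5655, 0.208 ]), np.float64(-14.042200340823598))
w 100 (array([0.5655, 0.208 ]), np.float64(-17.858913088175782))
t 70 (array([0.5665, 0.208 ]), np.float64(-15.862859471942201))
t 85 (array([0.562 , 0.2045]), np.float64(-22.796395096067243))
t 100 (array([0.563, 0.205]), np.float64(-32.07827736881394))
(np.float64(5.84660000358559), 0.5634999999999999, 0.2055, np.float64(58.062337239583336)) (np.float64(6.213697131275266), 0.5630000000000001, 0.2055, np.float64(41.674153645833336))
[0.5611796  0.11856002 0.21668596] -2.92466883797923
```

Both views agree on the collar axis at about (0.563, 0.2055). From the unwarped window the digits read 3 (right) and 4 (left), so the drum stands near 2.2 rad and needs roughly +2.2 rad. I'll move over the collar and start down gently.

Emit:
move_arm --motion '[[-1, [-0.006, 0.022, 0], 0], [-1, [-0.0075, 0.028, 0], 0], [-1, [-0.0055, 0.021, 0], 0], [-1, [-0.0032, 0.0126, 0], 0], [-1, [0, 0, 0], 0], [-1, [0, 0, 0.012], 0], [-1, [0, 0, 0.012], 0], [-1, [0, 0, 0], 0]]'

```text
clock: 12.9
eef_pos: [0.5625, 0.2042, 0.1896]
ee_rot: [-0.003, -0.108, 0.994, -0.001]
wrist_force: [-0.2, -0.1, -2.5]
grip_width: 0.0121
gripper_force: 83.1
```

Run:
```python
from h import *
a=[]
for _ in range(6): s,X,ps=pose(); a.append([*X,ps]); optics.snapshot("top")
print(np.mean(a,0).round(4),np.std(a,0).round(4),s["wrist_force"],s["torque"],s["q"].round(2),s["clock"])
m=np.mean(a,0); print(rel(np.array([.5642,.2057])-m[:2],m[3]))
```

```text
[ 0.564   0.2049  0.1917 -2.9243] [0.0009 0.0004 0.0013 0.0003] [-0.04121624  0.1811536  -1.82200673] [ 0.04736893  0.03902131 -0.05013864] [ 0.24  0.24 -0.09  1.25 -0.    0.02] 13.15
[-0.0004  0.0007]
```

Emit:
move_arm --motion '[[-1, [-0.0004, 0.0007, 0.006], 0], [-1, [0, 0, 0.006], 0], [-1, [0, 0, 0.006], 0], [-1, [0, 0, 0.006], 0], [-1, [0, 0, 0.003], 0], [-1, [0, 0, 0], 0]]'

```text
clock: 13.8
eef_pos: [0.5643, 0.2064, 0.1649]
ee_rot: [-0.001, -0.109, 0.994, -0.0]
wrist_force: [-0.8, -0.3, -1.5]
grip_width: 0.012
gripper_force: 83.1
```

Emit:
move_arm --motion '[[-1, [0, 0, 0.004], 0], [-1, [0, 0, 0.004], 0], [-1, [0, 0, 0.004], 0], [-1, [0, 0, 0.004], 0], [-1, [0, 0, 0], 0]]'

```text
clock: 14.3
eef_pos: [0.5643, 0.2064, 0.1489]
ee_rot: [-0.001, -0.109, 0.994, -0.0]
wrist_force: [-0.0, -0.1, -2.3]
grip_width: 0.0122
gripper_force: 83.1
```

Emit:
move_arm --motion '[[-1, [0, 0, 0.004], 0], [-1, [0, 0, 0.004], 0], [-1, [0, 0, 0.004], 0], [-1, [0, 0, 0.004], 0], [-1, [0, 0, 0.003], 0], [-1, [0, 0, 0], 0]]'

```text
clock: 14.9
eef_pos: [0.5644, 0.2064, 0.1301]
ee_rot: [-0.001, -0.109, 0.994, -0.0]
wrist_force: [0.5, -0.2, -1.1]
grip_width: 0.0118
gripper_force: 83.1
```

Clear so far, with the lower end at about 64 mm. Now down to the hub in small steps.

Emit:
move_arm --motion '[[-1, [0, 0, 0.002], 0], [-1, [0, 0, 0.002], 0], [-1, [0, 0, 0.0015], 0], [-1, [0, 0, 0], 0]]'

```text
clock: 15.3
eef_pos: [0.5652, 0.2066, 0.1256]
ee_rot: [0.0, -0.109, 0.994, 0.0]
wrist_force: [-0.3, 0.3, -1.4]
grip_width: 0.0119
gripper_force: 83.3
```

Emit:
move_arm --motion '[[-1, [0, 0, 0.0015], 0], [-1, [0, 0, 0.0015], 0], [-1, [0, 0, 0], 0]]'

```text
clock: 15.6
eef_pos: [0.566, 0.2068, 0.1253]
ee_rot: [0.001, -0.109, 0.994, 0.0]
wrist_force: [-3.1, -0.6, 10.1]
grip_width: 0.012
gripper_force: 85.1
```

Contact with the hub at 10 N. Now I'll turn slowly to feel for the slot.

Emit:
move_arm --motion '[[-1, [0, 0, 0], -0.08], [-1, [0, 0, 0], -0.08], [-1, [0, 0, 0], -0.08], [-1, [0, 0, 0], -0.08]]'

```text
clock: 16.0
eef_pos: [0.5666, 0.2064, 0.1253]
ee_rot: [0.002, -0.267, 0.964, -0.001]
wrist_force: [-2.7, -1.8, 8.8]
grip_width: 0.012
gripper_force: 84.7
```

Emit:
move_arm --motion '[[-1, [0, 0, 0], -0.08], [-1, [0, 0, 0], -0.08], [-1, [0, 0, 0], -0.08], [-1, [0, 0, 0], -0.08]]'

```text
clock: 16.4
eef_pos: [0.5661, 0.2059, 0.1249]
ee_rot: [0.001, -0.417, 0.909, -0.001]
wrist_force: [-2.9, -2.4, 8.3]
grip_width: 0.0121
gripper_force: 84.6
```

Emit:
move_arm --motion '[[-1, [0, 0, 0], -0.08], [-1, [0, 0, 0], -0.08], [-1, [0, 0, 0], -0.08], [-1, [0, 0, 0], -0.08]]'

```text
clock: 16.8
eef_pos: [0.5645, 0.2064, 0.1222]
ee_rot: [-0.0, -0.557, 0.831, 0.0]
wrist_force: [-0.8, -0.2, 0.4]
grip_width: 0.0118
gripper_force: 83.4
```

It dropped: the force is gone and z went down 3 mm. I'll follow it to the slot floor.

Emit:
move_arm --motion '[[-1, [0, 0, 0.002], 0], [-1, [0, 0, 0.002], 0], [-1, [0, 0, 0.002], 0], [-1, [0, 0, 0.002], 0], [-1, [0, 0, 0], 0]]'

```text
clock: 17.3
eef_pos: [0.5648, 0.2065, 0.1146]
ee_rot: [-0.0, -0.555, 0.832, 0.0]
wrist_force: [-2.9, -0.3, 4.5]
grip_width: 0.0118
gripper_force: 84.1
```

Emit:
move_arm --motion '[[-1, [0, 0, 0.0015], 0], [-1, [0, 0, 0.001], 0.03], [-1, [0, 0, 0], 0]]'

```text
clock: 17.6
eef_pos: [0.5648, 0.2064, 0.1116]
ee_rot: [-0.0, -0.543, 0.84, -0.0]
wrist_force: [-2.2, -1.0, 2.2]
grip_width: 0.0117
gripper_force: 83.6
```

Run:
```python
from h import *
a=[]
for _ in range(4): s,X,ps=pose(); a.append([*X,ps,*s["wrist_force"],*s["torque"]]); p=optics.snapshot("wrist")
print(np.mean(a,0).round(4),s["q"].round(2),s["clock"])
print(proj(p,[[.6235,.2055,.081]]),proj(p,[[.643,.2255,.081],[.643,.186,.081],[.603,.186,.081],[.603,.2255,.081]]).round(0).tolist())
```

```text
[ 0.5648  0.2064  0.1116 -1.9934 -1.7788 -0.5509  1.6526 -0.1494  0.4586
 -0.0023] [ 0.24  0.29 -0.19  1.09 -0.   -0.91] 17.75
[[190.93484607 258.41630189]] [[180.0, 294.0], [151.0, 244.0], [205.0, 221.0], [232.0, 272.0]]
```

The key is fully seated, with its lower end at about 46 mm. Now turn clockwise.

Emit:
move_arm --motion '[[-1, [0, 0, 0], 0.1], [-1, [0, 0, 0], 0.1], [-1, [0, 0, 0], 0.1], [-1, [0, 0, 0], 0.1], [-1, [0, 0, 0], 0.1], [-1, [0, 0, 0], 0.1], [-1, [0, 0, 0], 0.1], [-1, [0, 0, 0], 0.1]]'

```text
clock: 18.6
eef_pos: [0.5653, 0.2062, 0.1116]
ee_rot: [0.0, -0.171, 0.985, -0.0]
wrist_force: [-0.5, -0.6, -0.2]
grip_width: 0.0118
gripper_force: 83.5
```

```bash
cat >> h.py <<'E'
def win(p,c=(.5635,.2055),n=(26,44)):
    gx=np.linspace(.085,.037,n[0]); gy=np.linspace(.024,-.024,n[1])
    P=np.array([[c[0]+a,c[1]+b,.079] for a in gx for b in gy])
    v=proj(p,P).reshape(*n,2).astype(np.float32)
    return cv2.remap(cv2.GaussianBlur(p["pixels"],(3,3),0.6),v[...,0],v[...,1],cv2.INTER_LINEAR).max(2)
def show(g):
    for r in g: print("".join("#" if x<35 else "+" if x<65 else "." if x<100 else " " for x in r)+"|")
E
python3 - <<'E'
from h import *
s,X,ps=pose(); print(X,ps,s["wrist_force"],s["torque"],s["clock"],s["q"].round(2))
for n in ("wrist",): show(win(optics.snapshot(n)))
E
```

```text
[0.56529799 0.20617839 0.1115824 ] -2.7970327388478387 [-0.49521679 -0.61892484 -0.17744499] [-0.38807495  0.19343767  0.07922332] 18.6 [ 0.24  0.29 -0.19  1.09 -0.   -0.1 ]
####+++++###################################|
######++++##################################|
#######++###################################|
########+###################################|
########++##################################|
#########+##################################|
#########++#################################|
##########+#################################|
###########+##############################+.|
#########################################.  |
#########################################.  |
########################################+.  |
########################################+.  |
########################################.   |
#######################################+    |
######################################.     |
#################+++#################+      |
##################+.+################+      |
##################+...+++############+      |
###################+.....++++########+      |
####################+..++++++########+.     |
####################++++++++++#######+.     |
#####################+++++++++#######+.     |
#####################+++++++++#######+.     |
#####################+++++++++#######+.     |
######################++++++++######+.      |
```

The gripper hides the window from the wrist camera here, so I'll try the side view, before (saved image) and now.

Run:
```python
from h import *
t=optics.snapshot("side"); now=t["pixels"]; print(proj(t,[[.6235,.2055,.081]]))
for im in (cv2.imread("pics/side0.png"),now):
    t["pixels"]=im; g=win(t,n=(22,44)).astype(int)
    for r in g: print("".join("#" if x<50 else "+" if x<75 else "." if x<100 else " " for x in r)+"|")
    print('---',g.min(),g.max())
```

```text
[[200.04158916 247.15717704]]
             .............................. |
           ...................+++++++++.....|
           ...........++++++++++++++++......|
          .....................++++++.....  |
          ............................      |
            .                               |
                                            |
                                            |
                                            |
                                            |
                                            |
                                            |
                                            |
                                .....       |
                                ...         |
                                            |
                                          ..|
                                      ....++|
                             ..   .....++++#|
                               ....++++#####|
                              ...+++########|
                              ..++##########|
--- 28 143
              ............................. |
 
[... 275 characters left out ...]
                                            |
                                            |
                                            |
                       ...     .....        |
                      ..... ........        |
                      ........++....        |
                       .......++...         |
                           .......          |
                            ......          |
                            .....          .|
                           .....       ....+|
                          .....    ....++++#|
                                 ...+++#####|
                               ..+++########|
                              ..++##########|
--- 34 145
```

The side view shows the window: the 4 is a little right of centre, so the drum is at about 2.6. I'll turn roughly 1.5 rad more, then look again.

Emit:
move_arm --motion '[[-1, [0, 0, 0], 0.1], [-1, [0, 0, 0], 0.1], [-1, [0, 0, 0], 0.1], [-1, [0, 0, 0], 0.1], [-1, [0, 0, 0], 0.1], [-1, [0, 0, 0], 0.1], [-1, [0, 0, 0], 0.1], [-1, [0, 0, 0], 0.1]]'

```text
clock: 19.5
eef_pos: [0.5654, 0.2057, 0.1116]
ee_rot: [0.001, 0.225, 0.974, -0.001]
wrist_force: [-0.4, -2.2, 0.8]
grip_width: 0.0116
gripper_force: 83.4
```

Emit:
move_arm --motion '[[-1, [0, 0, 0], 0.1], [-1, [0, 0, 0], 0.1], [-1, [0, 0, 0], 0.1], [-1, [0, 0, 0], 0.1], [-1, [0, 0, 0], 0.1], [-1, [0, 0, 0], 0.1], [-1, [0, 0, 0], 0]]'

```text
clock: 20.2
eef_pos: [0.5653, 0.2054, 0.1117]
ee_rot: [0.001, 0.501, 0.865, -0.001]
wrist_force: [-0.3, -2.9, 0.3]
grip_width: 0.0122
gripper_force: 83.5
```

```bash
cat >> h.py <<'E'
def side(n=(24,48)):
    ims=[]
    for _ in range(4): t=optics.snapshot("side"); ims.append(t["pixels"].astype(float))
    t["pixels"]=np.mean(ims,0).astype(np.uint8)
    g=win(t,n=n).astype(int)
    for r in g: print("".join("#" if x<70 else "+" if x<90 else "." if x<110 else " " for x in r)+"|")
E
python3 - <<'E'
from h import *
s,X,ps=pose(); print(X,ps,s["wrist_force"],s["torque"],s["clock"],s["q"].round(2))
side()
E
```

```text
[0.56525692 0.20544171 0.11166896] 2.0913764761265288 [-0.25710535 -2.90703338  0.30663562] [-0.9423721   0.10083996  0.02344386] 20.2 [ 0.24  0.29 -0.19  1.09 -0.    1.29]
             .......................+...........|
            ...++++++++++++++++++++++++++++++...|
           ....+++++++++++++++++++++++++++++....|
           ....+++++++++++++++++++++++++++......|
           ...................+++++++++.....    |
           ............................         |
                                                |
                                                |
                                                |
                                     ....       |
                                   .......      |
                                 ..+++....      |
                                ..+++++...      |
                               ..++++++...      |
                               .++##+++...      |
                              .+++##++...       |
                             ..++#+++...        |
                             .+++++...        ..|
                            ..++++....    .....+|
                          ...++++..........+++##|
                         .............++++######|
                          ..........+++#########|
                                ...++###########|
                                .++#############|
```

Emit:
move_arm --motion '[[-1, [0, 0, 0], 0.1], [-1, [0, 0, 0], 0.1], [-1, [0, 0, 0], 0.1], [-1, [0, 0, 0], 0.05], [-1, [0, 0, 0], 0]]'

```text
clock: 20.9
eef_pos: [0.565, 0.2057, 0.1117]
ee_rot: [0.001, 0.644, 0.765, -0.001]
wrist_force: [-0.5, -5.3, -0.3]
grip_width: 0.0119
gripper_force: 83.4
```

Run:
```python
from h import *
s,X,ps=pose(); print(X,ps,s["torque"],s["clock"],s["q"].round(2))
side()
show(win(optics.snapshot("wrist")))
```

```text
[0.56497572 0.20565368 0.11166325] 1.7409606267925222 [-1.53524406 -0.03317174  0.04872829] 20.9 [ 0.24  0.29 -0.19  1.09 -0.    1.64]
             ...................................|
            ...++++++++++++++++++++++++++++++...|
           ....++++++++++++++++++++++++++++++...|
           ....++++++++++++++++++++++++++++.....|
           ......+............+++++++++......   |
           ............................         |
            ...                                 |
                        ..                      |
                  ..........                    |
                .............                   |
                     ....+...                   |
                       ......                   |
                        .....                   |
                        .....                   |
                        .....                   |
                        ....                    |
                        ....                    |
                        ....                  ..|
                       ......              ....+|
               
[... 730 characters left out ...]
         |
                         .++                |
                         .++                |
                         .++                |
                         .#.                |
                         .+.                |
                         .#.                |
                         .+.                |
                         +#.                |
                         ++.                |
                                            |
                                            |
                                            |
                                            |
                                            |
                                         ..+|
```

The wrist view shows the 7 close to the centre of the window. I'll use the last picture to check the centring.

Run:
```python
from h import *
p=optics.snapshot("wrist")
g=win(p,n=(480,480)); g=np.clip(g*1.7,0,255).astype(np.uint8)
cv2.imwrite("pics/fin.png",g)
```

```text
(no output)
```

View pics/fin.png

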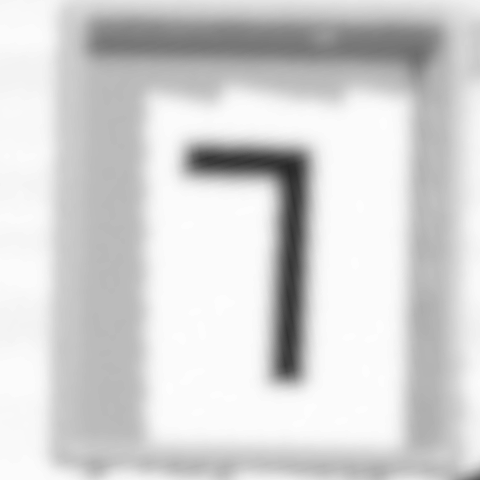

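The window frame spans x 58–460, so its centre is at 258. The 7 spans about 185–307 with its stem upright to within about 0.04 rad. That puts it within about 1.5 mm of centre, inside the 7 mm tolerance. I'll ease the side load, let go and rise.

Emit:
move_arm --motion '[[-1, [-0.001, 0, 0], 0], [-1, [0, 0, 0], 0], [1, [0, 0, 0], 0], [1, [0, 0, 0], 0], [1, [0, 0, 0], 0], [1, [0, 0, 0], 0], [1, [0, 0, 0], 0], [1, [0, 0, 0], 0]]'

```text
clock: 22.0
eef_pos: [0.5652, 0.2058, 0.1119]
ee_rot: [-0.0, 0.645, 0.764, 0.0]
wrist_force: [-0.7, -0.0, 0.8]
grip_width: 0.0854
gripper_force: 0.0
```

Emit:
move_arm --motion '[[1, [0, 0, -0.005], 0], [1, [0, 0, -0.01], 0], [1, [0, 0, -0.02], 0], [1, [0, 0, -0.03], 0], [1, [0, 0, -0.03], 0], [1, [0, 0, -0.03], 0], [1, [0, 0, 0], 0], [1, [0, 0, 0], 0]]'

```text
clock: 22.8
eef_pos: [0.566, 0.2058, 0.2386]
ee_rot: [0.001, 0.645, 0.764, 0.001]
wrist_force: [-0.4, -0.6, -0.3]
grip_width: 0.0855
gripper_force: 0.0
```

Run:
```python
from h import *
s,X,ps=pose(); print(X,ps,s["wrist_force"],s["grip_width"],s["clock"])
p=optics.snapshot("wrist"); show(win(p,n=(24,44)))
t=optics.snapshot("side")
for n,q in (("w",p),("s",t)):
  print(n,[(r["score"],r["extent"]) for r in optics.regions_of("key_bar",q)])
print(proj(t,[[.5635,.2055,.152]]),proj(p,[[.5635,.2055,.164]]))
```

```text
[0.56601365 0.20575393 0.23862576] 1.7397936507450427 [-0.36825797 -0.62988765 -0.28229831] 0.08552094418634236 22.8
                                            |
        ....................   .   .        |
       .................................    |
       ..................................   |
       .......                .      ...    |
       ......                          .    |
       ......                          .    |
       ......    ...+........          .    |
       ......     .......+++.          .    |
       ......            ..+.               |
       ......            ..+.               |
       ......            ..+.          .    |
       ......            ..+.               |
       ......            .++.          .    |
       ......            ..+.         ..    |
       ......            .++.         ..    |
       ......            .++.         ..    |
       ......            .+..         .     |
       ......             ..          ..    |
      .......                         ..    |
      .......                         ..    |
       .....                          ..    |
        ..                           ...    |
                                            |
w [(0.59, [256.0, 160.7, 285.1, 251.1])]
s [(0.91, [211.9, 212.2, 236.6, 247.8]), (0.49, [253.1, 164.7, 272.8, 193.4])]
[[221.18078151 225.93190412]] [[270.60999117 210.30085802]]
```

```bash
python3 -c "
from workcell import job_done
print(job_done())"
```

```text
the job is handed in; nothing more can be done
None
```

The job is handed in at about 23 s of the 64 s limit, though no verdict came back: the key stands released and fully down in the cross slot, the 7 measured within about 1.5 mm of the middle of the window, and the gripper is clear above, with no contact with the bystanders noticed.

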